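# Find the rattling case and show it to the scanner

### The arm

A 6-joint arm with a two-finger parallel gripper is mounted at the origin on a cart in front of the work surface, level with it; the furniture and walls round the work are solid. World frame = base frame: x ahead of the robot, y to its left, z up, the work surface at z = 0. Lengths are in m, angles in rad, forces in N, time in s.
With the tool pointing down it reaches from about 0.35 to 0.875 m from the base axis. Payload 4.2 kg.
Tool frame: the origin (TCP) lies at the very end of the fingers, on their centre line; the grasp point (between the pads) lies 19 mm behind it; z points along the fingers, y is the line along which they close (so a half turn about z gives the same grasp; the last joint's range is limited). The gripper opens to 85 mm and grips with 20 to 120 N. Pads are 22 mm wide; open, the fingers measure 114 mm over their backs; the gripper's body (76 mm by 85 mm) begins 54 mm behind the grasp point. The pads swing forward as they close: fully open they stand 13 mm farther back than shut.
Start: joints at [-0.97, 0.385, 0.008, 0, -1.194, -0.259], TCP at [0.21, -0.589, 0.231] pointing down, gripper open.
Joint ranges: [-3.14, 3.14], [-1.21, 2.06], [-1.07, 1.41], [-3.16, 2.05], [-2.99, -0.16], [-3.1, 3.1]. Speed limits (rad/s): [2.79, 2.79, 3.14, 3.14, 3.14, 3.14].

### API

Orientations are given as a unit quaternion [x, y, z, w].
In Python, from workcell import readout, snapshot, get_calibration, ticket gives the robot as it stands.
- The arm moves only by the tool drive_tool, never from a script. Its argument "increments" is a list of rows, each a list of 3 entries, a list of its own where there are three numbers: the opening in per cent of the stroke, from 0 (shut) to 100 (fully open), then the shift along the tool's x, y, z in mm, then the turn, a rotation vector about the tool's x, y, z in degrees. A call has 1 to 20 rows; each row is the pose to reach, as a shift and turn from the pose commanded when the call began, along the tool's axes at that moment; what a row does not reach only later rows make up. A row lasts 1/10 s, in which the tool goes at most 50 mm and 8.59 degrees, less where a joint would pass 70% of its speed; a pose out of reach is approached as far as the arm can. A call with a gripper value outside its range is refused whole. The fingers move at their own pace and stop on an object; "squeeze" is the grip in N (left out, the last holds). Time passes only in rows, so rows that repeat a pose let the fingers close. It gives the time, the measured TCP pose, the force, the opening and the grip force at its end, in the units of the state.
- readout.observe(): the state, without advancing time (a new reading comes with each control period).
- snapshot(name): name is "scene" or "side" or "wrist"; returns the picture (420x560x3 uint8, red, green, blue); there is no depth.
- get_calibration(name): a dict with "vertical_fov" (degrees; the focal length in pixels is half the picture's height over the tangent of half this angle, whatever the lens; pixels are square), "cx", "cy" (the principal point, pixels), "k1" (the pictures are not rectified: a ray, as slopes to the right and down, at radius r is drawn at 1 + k1 r^2 times it, then the intrinsics apply), "R" (3x3) and "t" (3): a world point X has camera coordinates R X + t. Camera axes: x right, y down, z forward; pixel columns grow to the right and rows downward; lengths in m; the calibration is good to about 2 mm. A picture is of the moment at which its call begins: read the wrist's pose just before it. get_calibration takes no time and is no camera call; for the wrist camera it gives the pose at the moment of the call.
- ticket.job_done(): hands the job in; it is judged then, once.
The state is a dict: "time": time; "qpos": joint angles; "qd": joint speeds; "joint_torque": joint torques, N m; "tcp_pos": TCP position; "orientation": TCP orientation; "ft_force": force on the tool from outside, world axes, zero at the start; "wrist_torque": the same for the moment, N m; "opening": finger opening in m; "grasp_force": force on a finger pad.
Only numpy, scipy, OpenCV 4.12 (cv2) and the standard library are available. Lean on these libraries where they do the work, as an engineer would, in place of code of your own. Each camera call takes 0.05 s, during which the arm holds its last target. There are 200 camera calls.

### The job

In one of the three sealed grey cases with blue lids the calibration weight has come loose: lift and shake them one at a time, gripping lightly and without disturbing anything else, to find the one that rattles, and stand the sound ones down again, right way up, about where they were. Hold the rattling one up to the bench scanner, level and still, with its middle as high as the dark red window and about 15 cm straight in front of it, and finish while still holding it there.

Things in the scene. Friction and masses are not known exactly. Their poses are not given: they have to be found in the camera images.
- case_a_mid (a point): first of three look-alike sealed cases, grey with a blue lid, 130 mm long (own x) 40 mm wide (own y) 54 mm high, straight sides, 0.3 kg; this point is at its centre, 27 mm above its underside. Each holds a 200 g calibration weight; in one of the three, whichever it is, the weight is loose, which cannot be seen
- case_b_mid (a point): second of the three, size and axes as for case_a. A loose weight slides easily up to 46 mm either way from the middle along the case's long axis and knocks on the ends when the case is swept to and fro along that axis (about 9 cm in 0.3 s) or rocked; it rests at one end or the other, so the moment on the tool at rest changes by up to 0.18 N m between ends; in a sound case nothing moves
- case_c_mid (a point): third of the three look-alike cases, size and axes as for case_a. A light grip is up to 40 N on each finger; 25 N across the middle of the 40 mm width holds a case well
- scanner: fixed bench scanner: black foot 100x85 mm, post, grey head 62x78x58 mm whose top is 144 mm above the bench; its dark red window looks along the scanner's own -x, 115 mm above the bench and 35 mm before the origin; origin under the head on the bench, z up
- scan_point (a point): where the middle of the rattling case has to be held: 150 mm straight in front of the scanner's window, 115 mm above the bench, free air
- red_band_bottle: white bottle with a red band, 42 mm diameter, 92 mm tall, a bystander; origin under its centre
- red_vial: glass vial with a red cap, 22 mm diameter, 46 mm tall, a bystander; origin under its centre
- timer: small white timer lying flat, 62x66x19 mm, a bystander; origin under its centre
- petri_dish: petri dish, 92 mm diameter, 16 mm high, a bystander; origin under its centre

How it is judged:
By the outcome, as a careful person would: the job done as asked, in the order asked, and still so for the second after the job is handed in, while the arm keeps its last pose, push and grip.
It also fails if it takes over 72 s, if anything falls off the work surface, if the arm or the gripper's body presses on something with over 40 N, if the wrist force passes 120 N, or if a joint passes its speed limit or range.

## Working session

There is one attempt and no reset: what is moved stays moved. The work goes in short steps, Python scripts to look and compute and a tool call to move; the robot and the scene stay as the last step left them, time stands still between calls to the robot, and variables do not carry over. Pictures are saved under pics/ and viewed, at most 10 in all, crops included, and the job is handed in when it is done.

Besides the shell and the picture viewer there is one more tool, called after "Call:" as a command line: name --argument value ..., lists and objects as JSON in quotes. drive_tool: Moves the arm, as the interface text tells. Its arguments: {"type":"object","properties":{"increments":{"type":"array","items":{"type":"array"}},"squeeze":{"type":"number"}},"required":["increments"]}

```bash
mkdir -p pics; ls; python3 - <<'E'
from workcell import readout, snapshot, get_calibration
import cv2
o=readout.observe();print(o)
for n in("scene","side"):
    c=get_calibration(n);print(n,c)
    cv2.imwrite(f"pics/{n}0.png",cv2.resize(snapshot(n)[:,:,::-1],(800,600),interpolation=cv2.INTER_CUBIC))
E
```

```text
pics
{'time': 0.0, 'qpos': array([-9.70406932e-01,  3.85589337e-01,  6.57828416e-03, -4.81004807e-04,
       -1.19396994e+00, -2.58602619e-01]), 'qd': array([ 6.37489731e-04,  4.55726539e-04, -6.68123496e-05, -8.47302168e-04,
       -1.24691706e-03,  2.85856782e-04]), 'joint_torque': array([ 4.16105422e-05, -3.92288733e+01,  1.88393515e+01,  4.18598369e+00,
       -4.72035041e-03, -4.27423089e-06]), 'tcp_pos': array([ 0.20929586, -0.58828569,  0.23018585]), 'orientation': array([-1.69975235e-01,  9.85447703e-01,  1.08620472e-03, -2.51632446e-04]), 'ft_force': array([-0.2681774 ,  0.44257013,  0.5753173 ]), 'wrist_torque': array([ 0.02834213,  0.01727898, -0.03477591]), 'grasp_force': 0.0, 'opening': 0.08541411063175733}
scene {'vertical_fov': 56.31724535431562, 'cx': 280.1888982235238, 'cy': 213.48258211303477, 'k1': -0.05202319764313982, 'R': array([[-0.77207571, -0.63529692,  0.01723118],
       [-0.41162895,  0.47922703, -0.77517937],
       [ 0.48421142, -0.60559002, -0.63150616]]), 't': array([0.40131417, 0.30801901, 0.95061502])}
side {'vertical_fov': 47.863602133411945, 'cx': 294.4556922178271, 'cy': 208.20961784839878, 'k1': -0.07137685723007274, 'R': array([[ 0.92858611, -0.37087675, -0.01335186],
       [-0.16093508, -0.3700025 , -0.91498527],
       [ 0.33440654,  0.8517914 , -0.40326626]]), 't': array([-0.50045411,  0.1829582 ,  1.33426319])}
```

View pics/scene0.png

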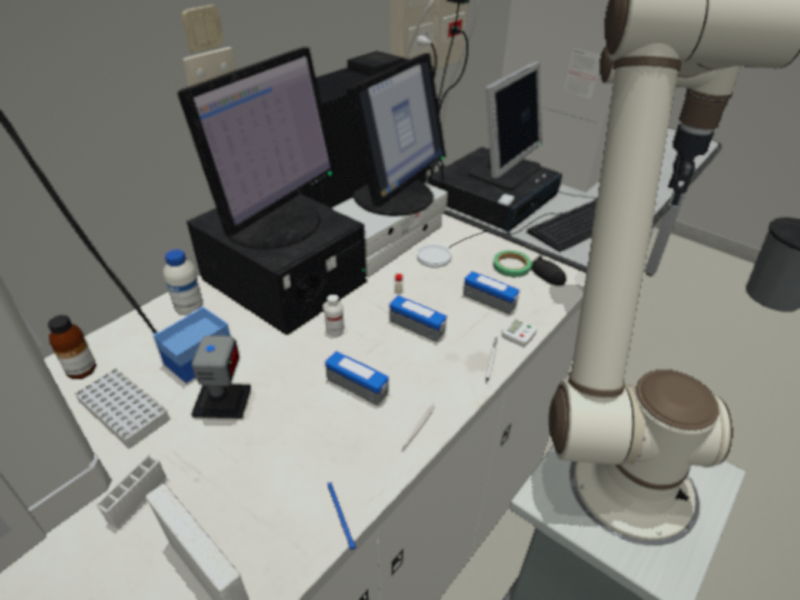

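View pics/side0.png

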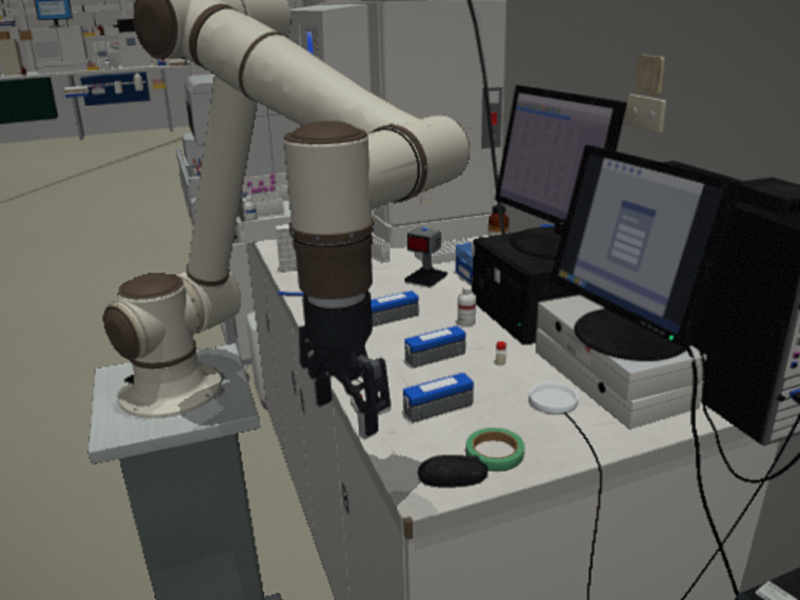

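The scene view shows the cases at about (357,377), (418,316) and (491,291) and the scanner head at (217,360). The side view shows the same cases, with the scanner window facing the camera at (418,241). I'll enlarge these areas next.

```bash
python3 - <<'E'
import cv2
from workcell import snapshot
a=snapshot("scene")[:,:,::-1];b=snapshot("side")[:,:,::-1]
cv2.imwrite("pics/sc1.png",cv2.resize(a[165:305,125:385],None,fx=3,fy=3,interpolation=cv2.INTER_CUBIC))
cv2.imwrite("pics/sd1.png",cv2.resize(b[150:300,220:420],None,fx=4,fy=4,interpolation=cv2.INTER_CUBIC))
E
```

```text
(no output)
```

View pics/sc1.png

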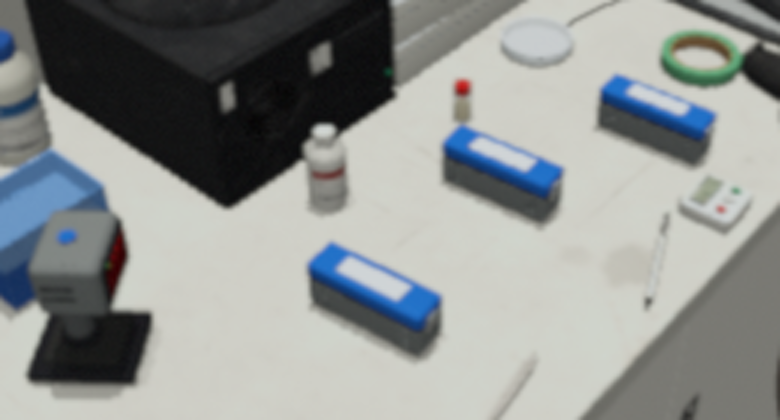

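View pics/sd1.png

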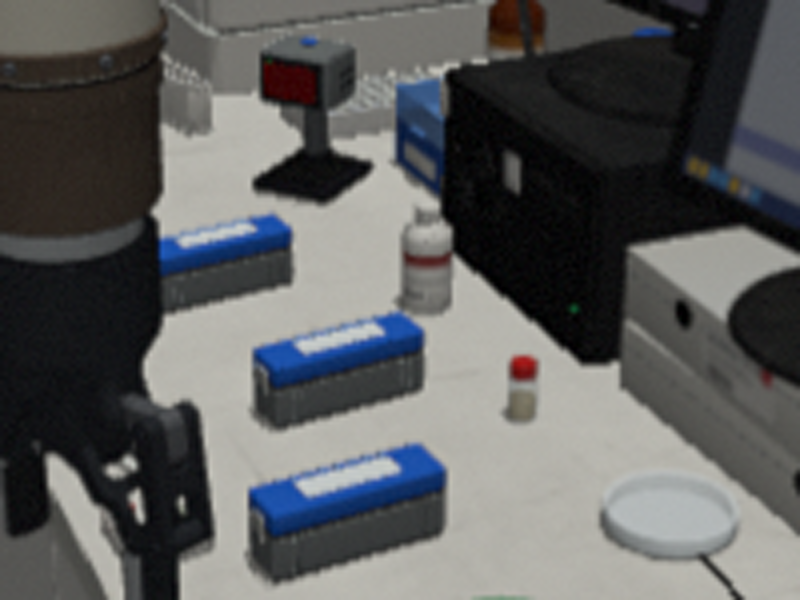

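```bash
cat > h.py <<'E'
import numpy as np, cv2
from scipy.optimize import least_squares, minimize
from workcell import readout, snapshot, get_calibration
def proj(c,X):
    p=np.atleast_2d(X)@c["R"].T+c["t"]; s=p[:,:2]/p[:,2:]
    s=s*(1+c["k1"]*(s**2).sum(1,keepdims=True))
    f=210/np.tan(np.radians(c["vertical_fov"]/2)); return s*f+[c["cx"],c["cy"]]
def unproj(c,uv,z):
    g=lambda q: (proj(c,np.array([[q[0],q[1],z]]))-uv).ravel()
    return least_squares(g,[.55,0.0]).x
def place(q,P):
    c,s=np.cos(q[2]),np.sin(q[2]); P=np.asarray(P,float)
    return P@np.array([[c,s,0],[-s,c,0],[0,0,1]])+[q[0],q[1],0]
def lid(h): return [[sx*.065,sy*.02,z] for sx in(-1,1) for sy in(-1,1) for z in(.054,.054-h)]
def masks(img):
    hsv=cv2.cvtColor(img,cv2.COLOR_RGB2HSV)
    m=cv2.inRange(hsv,(105,170,60),(125,255,255))
    n,l,s,ce=cv2.connectedComponentsWithStats(m); return l,s,ce
def hullmask(p):
    m=np.zeros((1680,2240),np.uint8); h=cv2.convexHull(((p+.5)*4-.5).astype(np.float32))
    cv2.fillConvexPoly(m,np.round(h*16).astype(np.int32),1,shift=4); return m
E
python3 - <<'E'
from h import *
C={n:get_calibration(n) for n in("scene","side")}; I={n:snapshot(n) for n in C}
for n in C:
    l,s,ce=masks(I[n])
    for i in range(1,len(s)):
        if s[i][4]>150: print(n,i,s[i],ce[i].round(1), unproj(C[n],ce[i],.05).round(3))
P={"scene":lambda a:(np.array(a)+.5)/3-.5+[125,165],"side":lambda a:(np.array(a)+.5)/4-.5+[220,150]}
sc=P["scene"]([[122,213],[107,264],[33,262],[50,212]]); sd=P["side"]([[320,64],[262,52],[300,37],[355,45]])
H=[[-.031,-.039,.144],[-.031,.039,.144],[.031,.039,.144],[.031,-.039,.144]]
f=lambda q:np.r_[(proj(C["scene"],place(q,H))-sc).ravel(),(proj(C["side"],place(q,H))-sd).ravel()]
r=least_squares(f,[.6,.3,1.57],loss="soft_l1");print("scanner",r.x,f(r.x).round(1))
sf=P["scene"]([[65,315],[152,315],[133,382],[28,378]]);df=P["side"]([[255,183],[373,165],[322,200]])
print("foot",*[unproj(C["scene"],u,.01).round(3) for u in sf],"|",*[unproj(C["side"],u,.01).round(3) for u in df])
for k,u in dict(bottle=[328,207],vial=[463,122],dish=[537,45],timer=[716,203],pen=[657,260]).items(): print(k,unproj(C["scene"],P["scene"](u),.0).round(3))
E
```

```text
scene 2 [326 191  36  20 209] [343.6 201.7] [ 0.456 -0.251]
scene 4 [274 208  37  22 232] [291.7 219.8] [ 0.529 -0.066]
scene 6 [229 247  42  28 313] [249.5 262. ] [0.506 0.15 ]
side 16 [259 204  33  15 191] [275.2 211.5] [0.517 0.116]
side 17 [284 229  41  18 280] [304.3 238.1] [ 0.531 -0.1  ]
side 19 [283 262  48  22 405] [306.5 273.3] [ 0.459 -0.285]
scanner [0.67914305 0.32709229 0.73889505] [ 0.5 -3.7  0.   0.4 -0.6  1.6  0.7 -2.9  2.6 -1.2 -1.8 -0.9 -4.  -1.7
  0.7 -1.2]
foot [0.734 0.334] [0.672 0.281] [0.621 0.343] [0.696 0.401] | [0.625 0.331] [0.748 0.329] [0.668 0.266]
bottle [0.661 0.058]
vial [ 0.646 -0.147]
dish [ 0.675 -0.328]
timer [ 0.352 -0.215]
pen [ 0.354 -0.1  ]
```

```bash
cat >> h.py <<'E'
def fitlid(obs,q0,C,h0=.018):
    # obs: {cam: blue component mask}; refine x,y,yaw,lid depth by overlap
    T={n:hullmask(np.argwhere(m)[:,::-1].astype(float)[:,None]+np.array([[-.5,-.5],[.5,-.5],[.5,.5],[-.5,.5]])[None] if 0 else
        (np.argwhere(m)[:,::-1][:,None]+np.array([[-.4,-.4],[.4,-.4],[.4,.4],[-.4,.4]])[None]).reshape(-1,2)) for n,m in obs.items()}
    def cost(v):
        q=[v[0]/100,v[1]/100,v[2]/10]
        return sum((hullmask(proj(C[n],place(q,lid(v[3]/100))))!=T[n]).sum()/T[n].sum() for n in T)
    best=None
    for dy in(-.15,0,.15):
        r=minimize(cost,[q0[0]*100,q0[1]*100,(q0[2]+dy)*10,h0*100],method="Nelder-Mead",options=dict(initial_simplex=None,xatol=.01,fatol=1e-4))
        if best is None or r.fun<best.fun: best=r
    v=best.x; return np.array([v[0]/100,v[1]/100,v[2]/10,v[3]/100,best.fun])
E
python3 - <<'E'
from h import *
C={n:get_calibration(n) for n in("scene","side")}; I={n:snapshot(n) for n in C}
L={n:masks(I[n])[0] for n in C}
for name,o,q in (("1",{"scene":6},(.506,.15)),("2",{"scene":4,"side":17},(.53,-.08)),("3",{"scene":2,"side":19},(.457,-.27))):
    for sub in ([o] if len(o)==1 else [o,{"scene":o["scene"]},{"side":o["side"]}]):
        r=min((fitlid({n:L[n]==i for n,i in sub.items()},(*q,y),C) for y in(0.,.4)),key=lambda r:r[4])
        print(name,list(sub),r.round(4),np.degrees(r[2]).round(1))
a=cv2.resize(I["scene"][230:295,130:180,::-1],None,fx=8,fy=8,interpolation=cv2.INTER_CUBIC)
b=cv2.resize(I["side"][155:205,280:320,::-1],None,fx=10,fy=10,interpolation=cv2.INTER_CUBIC)
m=np.zeros((520,800,3),np.uint8);m[:520,:400]=a;m[:500,400:]=b
cv2.imwrite("pics/scan2.png",m)
E
```

```text
1 ['scene'] [0.5141 0.1457 0.1184 0.0082 0.0646] 6.8
2 ['scene', 'side'] [ 5.3230e-01 -6.7500e-02  3.6800e-02  1.0000e-04  1.6335e+00] 2.1
2 ['scene'] [ 0.5377 -0.0719  0.0998  0.0096  0.0991] 5.7
2 ['side'] [ 1.9987  0.0357  0.3225 -0.0053  1.    ] 18.5Traceback (most recent call last):
  File "<stdin>", line 6, in <module>
  File "<stdin>", line 6, in <genexpr>
  File "h.py", line 24, in fitlid
    T={n:hullmask(np.argwhere(m)[:,::-1].astype(float)[:,None]+np.array([[-.5,-.5],[.5,-.5],[.5,.5],[-.5,.5]])[None] if 0 else
         ~~~~~~~~^^^^^^^^^^^^^^^^^^^^^^^^^^^^^^^^^^^^^^^^^^^^^^^^^^^^^^^^^^^^^^^^^^^^^^^^^^^^^^^^^^^^^^^^^^^^^^^^^^^^^^^^^^^^^
        (np.argwhere(m)[:,::-1][:,None]+np.array([[-.4,-.4],[.4,-.4],[.4,.4],[-.4,.4]])[None]).reshape(-1,2)) for n,m in obs.items()}
        ^^^^^^^^^^^^^^^^^^^^^^^^^^^^^^^^^^^^^^^^^^^^^^^^^^^^^^^^^^^^^^^^^^^^^^^^^^^^^^^^^^^^^^^^^^^^^^^^^^^^^
  File "h.py", line 21, in hullmask
    cv2.fillConvexPoly(m,np.round(h*16).astype(np.int32),1,shift=4); return m
                                  ~^~~
TypeError: unsupported operand type(s) for *: 'NoneType' and 'int'
```

```bash
python3 - <<'E'
s=open("h.py").read(); i=s.index("    T={n:"); j=s.index("    def cost")
s=s[:i]+"    sq=np.array([[-.4,-.4],[.4,-.4],[.4,.4],[-.4,.4]])\n    T={n:hullmask((np.argwhere(m)[:,::-1][:,None]+sq).reshape(-1,2)) for n,m in obs.items()}\n"+s[j:]
s+='''
def pick(img,uv):
    l,s,ce=masks(img); k=[i for i in range(1,len(s)) if s[i][4]>100]
    return l==min(k,key=lambda i:np.hypot(*(ce[i]-uv)))
'''
open("h.py","w").write(s)
E
python3 - <<'E'
from h import *
C={n:get_calibration(n) for n in("scene","side")}; I={n:snapshot(n) for n in C}
for name,o,q in (("1",{"scene":(249,262)},(.506,.15)),("2",{"scene":(292,220),"side":(304,238)},(.53,-.08)),("3",{"scene":(344,202),"side":(306,273)},(.457,-.27))):
    for sub in ([o] if len(o)==1 else [o,{"scene":o["scene"]},{"side":o["side"]}]):
        r=min((fitlid({n:pick(I[n],u) for n,u in sub.items()},(*q,y),C) for y in(0.,.4)),key=lambda r:r[4])
        print(name,list(sub),r.round(4),np.degrees(r[2]).round(1))
a=cv2.resize(I["scene"][230:295,130:180,::-1],None,fx=8,fy=8,interpolation=cv2.INTER_CUBIC)
b=cv2.resize(I["side"][155:205,280:320,::-1],None,fx=10,fy=10,interpolation=cv2.INTER_CUBIC)
m=np.zeros((520,800,3),np.uint8);m[:520,:400]=a;m[:500,400:]=b
cv2.imwrite("pics/scan2.png",m)
E
```

```text
1 ['scene'] [0.5141 0.1457 0.1184 0.0082 0.0646] 6.8
2 ['scene', 'side'] [ 0.5414 -0.0803  0.1037  0.0182  0.4881] 5.9
2 ['scene'] [ 0.536  -0.0722  0.0993  0.0097  0.1001] 5.7
2 ['side'] [ 0.5395 -0.0876  0.1055  0.0142  0.0836] 6.0
3 ['scene', 'side'] [ 0.4671 -0.2682  0.149   0.018   0.5108] 8.5
3 ['scene'] [ 0.4629 -0.2585  0.0788  0.0109  0.1071] 4.5
3 ['side'] [ 0.464  -0.2746  0.0759  0.014   0.0638] 4.3
```

View pics/scan2.png

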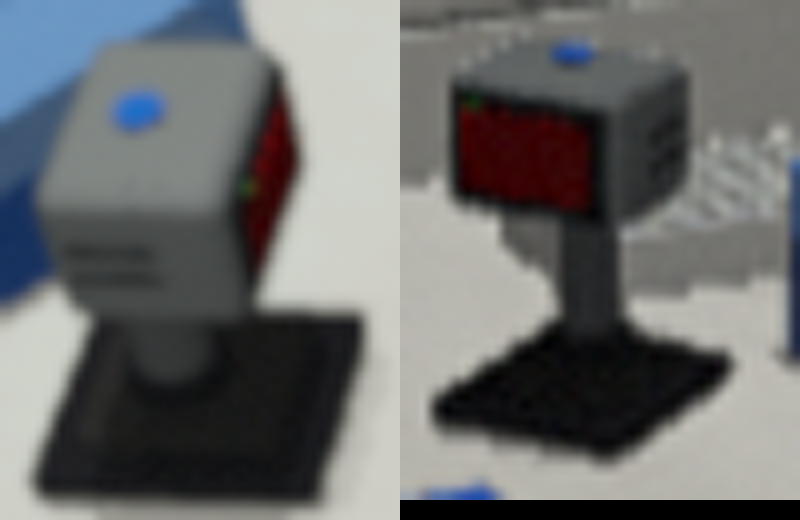

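```bash
sed -i 's/(105,170,60)/(105,120,35)/' h.py; python3 - <<'E'
from h import *
C={n:get_calibration(n) for n in("scene","side")}; I={n:snapshot(n) for n in C}
A={"scene":lambda a:(np.array(a)+.5)/8-.5+[130,230],"side":lambda a:(np.array(a)+.5)/10-.5+[280,155]}
def tri(a,b):
    g=lambda X:np.r_[(proj(C["scene"],X)-A["scene"](a)).ravel(),(proj(C["side"],X)-A["side"](b)).ravel()]
    r=least_squares(g,[.6,.3,.1]);return r.x.round(4),g(r.x).round(1)
print("window",tri([271,181],[126,159]));print("dot",tri([138,110],[172,53]))
print("foot right-back",tri([365,318],[205,462]),"front",tri([35,492],[33,408])) 
for u in([365,318],[322,498],[35,492]): print("sc",unproj(C["scene"],A["scene"](u),0).round(3))
for u in([205,462],[33,408],[333,362]): print("sd",unproj(C["side"],A["side"](u),0).round(3))
for name,o,q in (("1",{"scene":(249,262)},(.512,.14)),("2",{"scene":(292,220),"side":(304,238)},(.537,-.08)),("3",{"scene":(344,202),"side":(306,273)},(.463,-.267))):
    for sub in ([o] if len(o)==1 else [o,{"scene":o["scene"]},{"side":o["side"]}]):
        r=fitlid({n:pick(I[n],u) for n,u in sub.items()},(*q,.1),C)
        print(name,list(sub),r.round(4),np.degrees(r[2]).round(1))
c=get_calibration("wrist");o=readout.observe();from scipy.spatial.transform import Rotation as Ro
T=Ro.from_quat(o["orientation"]).as_matrix();cc=-c["R"].T@c["t"]
print("wristcam in tool",(T.T@(cc-o["tcp_pos"])).round(3),"axis",(T.T@c["R"][2]).round(3),c["vertical_fov"]);print(T.round(3))
E
```

```text
window (array([0.6559, 0.3121, 0.1131]), array([-0., -0., -0.,  0.]))
dot (array([0.6845, 0.3358, 0.144 ]), array([-0., -0., -0.,  0.]))
foot right-back (array([0.6758, 0.2774, 0.0031]), array([ 0.5,  0.7,  0.8, -0.8])) front (array([0.6787, 0.4039, 0.0032]), array([ 3.5,  5.1,  6.6, -6.7]))
sc [0.682 0.275]
sc [0.628 0.337]
sc [0.703 0.399]
sd [0.673 0.278]
sd [0.632 0.355]
sd [0.759 0.353]
1 ['scene'] [0.5152 0.1445 0.1237 0.0123 0.0553] 7.1
2 ['scene', 'side'] [ 0.5412 -0.0797  0.1033  0.0197  0.3235] 5.9
2 ['scene'] [ 0.5376 -0.0753  0.1187  0.0156  0.0811] 6.8
2 ['side'] [ 0.5352 -0.0866  0.1089  0.0165  0.0721] 6.2
3 ['scene', 'side'] [ 0.465  -0.2666  0.096   0.0198  0.3352] 5.5
3 ['scene'] [ 0.4631 -0.2648  0.1004  0.0183  0.1555] 5.8
3 ['side'] [ 0.4645 -0.2729  0.0861  0.0155  0.0531] 4.9
wristcam in tool [ 0.071  0.    -0.143] axis [-0.281 -0.     0.96 ] 68.91938441946196
[[-0.942 -0.335  0.   ]
 [-0.335  0.942  0.   ]
 [-0.     0.    -1.   ]]
```

The enlarged pictures show the scanner with its window centre at about (271,181) in the left half and (126,159) in the right half's own frame. They triangulate to z=0.113, which agrees with the 115 mm given. Scanner yaw is about 40°, so the scan point is at about (0.541, 0.216, 0.115). I'll go above the nearest case (3) and check it with the wrist camera.

Call:
drive_tool --increments '[[100,[-42,26,0],[0,0,2]],[100,[-84,52,0],[0,0,4]],[100,[-126,78,0],[0,0,6]],[100,[-168,104,0],[0,0,8]],[100,[-210,130,0],[0,0,10]],[100,[-252,156,0],[0,0,12]],[100,[-294,183,0],[0,0,14]],[100,[-330,206,0],[0,0,14]],[100,[-347,216,0],[0,0,14]],[100,[-347,216,0],[0,0,14]]]' --squeeze 30

```text
time: 1.6
tcp_pos: [0.4657, -0.2671, 0.2315]
orientation: [-0.051, 0.999, -0.0, 0.0]
ft_force: [0.7, -0.1, -0.3]
opening: 0.0857
grasp_force: 0.0
```

```bash
cat >> h.py <<'E'
from scipy.spatial.transform import Rotation as Ro
def plan(x,y,z,yaw):
    """shift (mm) and turn (deg) in tool axes to put the TCP at x,y,z pointing down, tool x along yaw+180deg (radians)"""
    o=readout.observe(); T=Ro.from_quat(o["orientation"]).as_matrix()
    G=np.array([[-np.cos(yaw),-np.sin(yaw),0],[-np.sin(yaw),np.cos(yaw),0],[0,0,-1]]).T
    G=np.c_[[-np.cos(yaw),-np.sin(yaw),0],[-np.sin(yaw),np.cos(yaw),0],[0,0,-1]]
    r=Ro.from_matrix(T.T@G).as_rotvec(degrees=True)
    print("t",round(o["time"],2),"tcp",o["tcp_pos"].round(4),"shift",(T.T@(np.array([x,y,z])-o["tcp_pos"])*1e3).round(1),"turn",r.round(1))
def wristfit(q):
    c=get_calibration("wrist"); img=snapshot("wrist"); C={"wrist":c}
    uv=proj(c,np.array([[q[0],q[1],.05]]))[0]; m=pick(img,uv)
    r=fitlid({"wrist":m},q,C); print("wristfit",r.round(4),np.degrees(r[2]).round(1)); return img,m,r
E
sed -i '/-np.sin(yaw),0\],\[-np.sin(yaw),np.cos(yaw),0\],\[0,0,-1\]\]).T/d' h.py
python3 - <<'E'
from h import *
img,m,r=wristfit((.464,-.268,.09)); plan(r[0],r[1],.009,r[2])
c=get_calibration("wrist"); v=img[:,:,::-1].copy()
for p in proj(c,place(r[:3],lid(r[3]))): cv2.circle(v,tuple(np.round(p).astype(int)),2,(0,0,255),-1)
cv2.imwrite("pics/w3.png",v)
E
```

```text
wristfit [ 0.4659 -0.2681  0.0823  0.0209  0.0254] 4.7
t 1.65 tcp [ 0.4647 -0.2681  0.2314] shift [-1.200e+00 -2.000e-01  2.224e+02] turn [-0.  0.  1.]
```

View pics/w3.png

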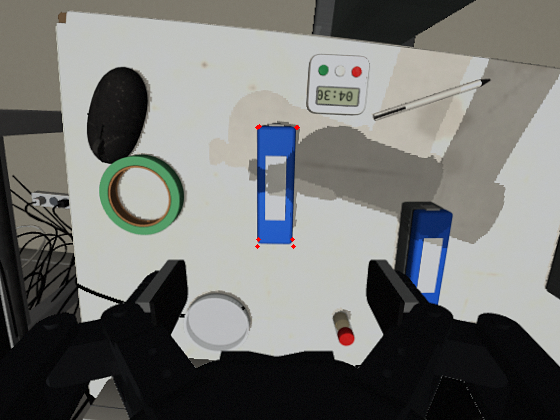

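The wrist picture shows case 3 with its lid at (277,185), and the fitted corners lie on it. The way down is clear, so I'll descend and grip.

Call:
drive_tool --increments '[[100,[-1,0,40],[0,0,1]],[100,[-1,0,85],[0,0,1]],[100,[-1,0,130],[0,0,1]],[100,[-1,0,170],[0,0,1]],[100,[-1,0,200],[0,0,1]],[100,[-1,0,215],[0,0,1]],[100,[-1,0,222],[0,0,1]],[0,[-1,0,222],[0,0,1]],[0,[-1,0,222],[0,0,1]],[0,[-1,0,222],[0,0,1]],[0,[-1,0,222],[0,0,1]],[0,[-1,0,222],[0,0,1]],[0,[-1,0,222],[0,0,1]],[0,[-1,0,222],[0,0,1]],[0,[-1,0,222],[0,0,1]]]' --squeeze 30

```text
time: 3.15
tcp_pos: [0.4659, -0.2692, 0.0107]
orientation: [-0.04, 0.999, -0.0, 0.001]
ft_force: [-0.8, 0.5, 6.3]
opening: 0.0399
grasp_force: 32.3
```

Call:
drive_tool --increments '[[0,[0,0,-15],[0,0,0]],[0,[0,0,-40],[0,0,0]],[0,[0,0,-70],[0,0,0]],[0,[0,0,-95],[0,0,0]],[0,[0,0,-105],[0,0,0]],[0,[0,0,-105],[0,0,0]],[0,[0,0,-105],[0,0,0]],[0,[0,0,-105],[0,0,0]]]'

```text
time: 3.95
tcp_pos: [0.4638, -0.2685, 0.1125]
orientation: [-0.04, 0.999, 0.001, -0.002]
ft_force: [-0.5, 0.6, -3.4]
opening: 0.0396
grasp_force: 31.5
```

```bash
cat >> h.py <<'E'
def st():
    o=readout.observe(); T=Ro.from_quat(o["orientation"]).as_matrix()
    print("t",round(o["time"],2),"tcp",o["tcp_pos"].round(4),"F",o["ft_force"].round(2),"M_tool",(T.T@o["wrist_torque"]).round(3),"tau",o["joint_torque"].round(2),"open",round(o["opening"],4),"grip",round(o["grasp_force"],1))
E
python3 -c "from h import *;st()"
```

```text
t 3.95 tcp [ 0.4638 -0.2685  0.1125] F [-0.46  0.61 -3.43] M_tool [ 0.019 -0.009 -0.023] tau [ 1.000e-02 -3.617e+01  1.631e+01  3.770e+00 -0.000e+00  0.000e+00] open 0.0396 grip 31.5
```

Call:
drive_tool --increments '[[0,[25,0,-105],[0,0,0]],[0,[60,0,-105],[0,0,0]],[0,[90,0,-105],[0,0,0]],[0,[90,0,-105],[0,0,0]],[0,[90,0,-105],[0,0,0]]]'

```text
time: 4.45
tcp_pos: [0.3742, -0.276, 0.2189]
orientation: [-0.039, 0.999, 0.0, -0.0]
ft_force: [-0.2, 0.4, -2.7]
opening: 0.0398
grasp_force: 32.3
```

The z shift was relative, so the case went up by another 105 mm, in free air and without harm. I'll check the moment, then sweep properly.

```bash
python3 -c "from h import *;st()"
```

```text
t 4.45 tcp [ 0.3742 -0.276   0.2189] F [-0.23  0.39 -2.68] M_tool [-0.045  0.071 -0.007] tau [-2.100e-01 -2.720e+01  1.912e+01  4.440e+00  3.000e-02  1.000e-02] open 0.0398 grip 32.3
```

Call:
drive_tool --increments '[[0,[-30,0,0],[0,0,0]],[0,[-60,0,0],[0,0,0]],[0,[-90,0,0],[0,0,0]],[0,[-90,0,0],[0,0,0]],[0,[-90,0,0],[0,0,0]],[0,[-90,0,0],[0,0,0]]]'

```text
time: 5.05
tcp_pos: [0.4644, -0.2686, 0.2178]
orientation: [-0.04, 0.999, 0.001, -0.002]
ft_force: [0.0, 0.6, -2.1]
opening: 0.0398
grasp_force: 32.3
```

```bash
python3 -c "from h import *;st()"
```

```text
t 5.05 tcp [ 0.4644 -0.2686  0.2178] F [ 0.04  0.61 -2.13] M_tool [0.028 0.04  0.012] tau [ 2.000e-01 -3.232e+01  1.934e+01  4.470e+00 -1.000e-02  0.000e+00] open 0.0398 grip 32.3
```

Call:
drive_tool --increments '[[0,[30,0,0],[0,0,0]],[0,[60,0,0],[0,0,0]],[0,[90,0,0],[0,0,0]],[0,[60,0,0],[0,0,0]],[0,[30,0,0],[0,0,0]],[0,[0,0,0],[0,0,0]],[0,[0,0,0],[0,0,0]],[0,[0,0,0],[0,0,0]],[0,[0,0,0],[0,0,0]]]'

```text
time: 5.95
tcp_pos: [0.4638, -0.2689, 0.219]
orientation: [-0.04, 0.999, 0.0, -0.001]
ft_force: [-0.0, 0.7, -3.5]
opening: 0.0395
grasp_force: 32.6
```

```bash
python3 - <<'E'
from h import *
st(); plan(.466,-.268,.0125,.082)
E
```

```text
t 5.95 tcp [ 0.4638 -0.2689  0.219 ] F [-0.03  0.74 -3.52] M_tool [ 0.04  -0.031  0.004] tau [ 1.600e-01 -3.232e+01  1.936e+01  4.480e+00 -1.000e-02  0.000e+00] open 0.0395 grip 32.6
t 5.95 tcp [ 0.4638 -0.2689  0.219 ] shift [ -2.5   0.6 206.5] turn [ 0.  -0.1 -0.1]
```

The wrist moment is noisy, at about 0.04. I'll rock the case to each end and average several readings.

Call:
drive_tool --increments '[[0,[0,0,0],[0,8,0]],[0,[0,0,0],[0,16,0]],[0,[0,0,0],[0,16,0]],[0,[0,0,0],[0,16,0]],[0,[0,0,0],[0,16,0]],[0,[0,0,0],[0,10,0]],[0,[0,0,0],[0,5,0]],[0,[0,0,0],[0,0,0]],[0,[0,0,0],[0,0,0]],[0,[0,0,0],[0,0,0]]]'

```text
time: 6.95
tcp_pos: [0.464, -0.2693, 0.2205]
orientation: [-0.04, 0.999, -0.0, 0.0]
ft_force: [0.4, 0.0, -2.8]
opening: 0.0398
grasp_force: 32.7
```

```bash
cat >> h.py <<'E'
def avg(n=8):
    M=[];J=[];F=[]
    for i in range(n):
        snapshot("wrist"); o=readout.observe(); T=Ro.from_quat(o["orientation"]).as_matrix()
        M.append(T.T@o["wrist_torque"]);J.append(o["joint_torque"]);F.append(o["ft_force"])
    print("avg t",round(o["time"],2),"M_tool",np.mean(M,0).round(4),"sd",np.std(M,0).round(3),"F",np.mean(F,0).round(2),"tau",np.mean(J,0).round(3),"tcp",o["tcp_pos"].round(4))
E
python3 -c "from h import *;avg()"
```

```text
avg t 7.35 M_tool [-0.0064  0.0665  0.0123] sd [0.035 0.019 0.023] F [ 0.1  -0.13 -3.24] tau [-9.5000e-02 -3.3334e+01  1.9299e+01  4.4440e+00  6.4000e-02 -1.0000e-03] tcp [ 0.4653 -0.2688  0.2189]
```

Call:
drive_tool --increments '[[0,[0,0,0],[0,-8,0]],[0,[0,0,0],[0,-16,0]],[0,[0,0,0],[0,-16,0]],[0,[0,0,0],[0,-16,0]],[0,[0,0,0],[0,-16,0]],[0,[0,0,0],[0,-10,0]],[0,[0,0,0],[0,-5,0]],[0,[0,0,0],[0,0,0]],[0,[0,0,0],[0,0,0]],[0,[0,0,0],[0,0,0]]]'

```text
time: 8.35
tcp_pos: [0.4659, -0.2685, 0.2185]
orientation: [-0.04, 0.999, 0.0, -0.0]
ft_force: [-1.0, -0.4, -3.5]
opening: 0.0394
grasp_force: 32.8
```

```bash
python3 - <<'E'
from h import *
avg(); plan(.466,-.268,.0125,.082)
E
```

```text
avg t 8.75 M_tool [ 0.0064 -0.0672 -0.003 ] sd [0.028 0.038 0.018] F [ 0.03 -0.01 -2.87] tau [ 1.0200e-01 -3.2417e+01  1.9206e+01  4.4790e+00 -6.6000e-02  1.0000e-03] tcp [ 0.4648 -0.269   0.2197]
t 8.75 tcp [ 0.4648 -0.269   0.2197] shift [ -1.1   1.  207.2] turn [-0.   0.  -0.1]
```

Call:
drive_tool --increments '[[0,[0,0,0],[0,8,0]],[0,[0,0,0],[0,16,0]],[0,[0,0,0],[0,20,0]],[0,[0,0,0],[0,20,0]],[0,[0,0,0],[0,20,0]],[0,[0,0,0],[0,20,0]],[0,[0,0,0],[0,20,0]],[0,[0,0,0],[0,20,0]],[0,[0,0,0],[0,20,0]],[0,[0,0,0],[0,15,0]],[0,[0,0,0],[0,10,0]],[0,[0,0,0],[0,5,0]],[0,[0,0,0],[0,2,0]],[0,[0,0,0],[0,0,0]],[0,[0,0,0],[0,0,0]],[0,[0,0,0],[0,0,0]],[0,[0,0,0],[0,0,0]]]'

```text
time: 10.45
tcp_pos: [0.4652, -0.2689, 0.2192]
orientation: [-0.04, 0.999, -0.0, -0.0]
ft_force: [0.1, 0.3, -2.3]
opening: 0.0398
grasp_force: 32.8
```

```bash
python3 -c "from h import *;avg()"
```

```text
avg t 10.85 M_tool [-0.0051  0.0841 -0.0088] sd [0.015 0.042 0.04 ] F [ 0.26 -0.17 -3.4 ] tau [-1.6000e-02 -3.3033e+01  1.9334e+01  4.4410e+00  8.1000e-02 -0.0000e+00] tcp [ 0.4651 -0.2689  0.2191]
```

Call:
drive_tool --increments '[[0,[0,0,0],[0,-8,0]],[0,[0,0,0],[0,-16,0]],[0,[0,0,0],[0,-20,0]],[0,[0,0,0],[0,-20,0]],[0,[0,0,0],[0,-20,0]],[0,[0,0,0],[0,-20,0]],[0,[0,0,0],[0,-20,0]],[0,[0,0,0],[0,-20,0]],[0,[0,0,0],[0,-20,0]],[0,[0,0,0],[0,-15,0]],[0,[0,0,0],[0,-10,0]],[0,[0,0,0],[0,-5,0]],[0,[0,0,0],[0,-2,0]],[0,[0,0,0],[0,0,0]],[0,[0,0,0],[0,0,0]],[0,[0,0,0],[0,0,0]],[0,[0,0,0],[0,0,0]]]'

```text
time: 12.55
tcp_pos: [0.4648, -0.2689, 0.2194]
orientation: [-0.04, 0.999, 0.0, 0.0]
ft_force: [-0.6, -0.4, -3.1]
opening: 0.0395
grasp_force: 32.9
```

```bash
python3 - <<'E'
from h import *
avg(); plan(.466,-.268,.0125,.082)
E
```

```text
avg t 12.95 M_tool [-0.0073 -0.1142 -0.0166] sd [0.023 0.024 0.026] F [-0.09  0.24 -2.69] tau [ 1.8000e-02 -3.2649e+01  1.9156e+01  4.4800e+00 -8.1000e-02  0.0000e+00] tcp [ 0.4649 -0.269   0.2194]
t 12.95 tcp [ 0.4649 -0.269   0.2194] shift [ -1.1   0.9 206.9] turn [-0.   0.  -0.1]
```

Rocking moves the rest moment by about 0.18–0.2 N m (+0.084 to −0.114), so the weight in case 3 is loose. That makes it the rattling case. I'll carry it smoothly to the scan point at the same height, then lower it.

Call:
drive_tool --increments '[[0,[-1,5,0],[0,0,0]],[0,[-4,18,0],[0,0,0]],[0,[-9,38,0],[0,0,0]],[0,[-15,64,0],[0,0,0]],[0,[-22,93,0],[0,0,0]],[0,[-29,123,0],[0,0,0]],[0,[-37,154,0],[0,0,0]],[0,[-45,186,0],[0,0,0]],[0,[-52,218,0],[0,0,0]],[0,[-60,250,0],[0,0,0]],[0,[-68,282,0],[0,0,0]],[0,[-75,314,0],[0,0,0]],[0,[-83,346,0],[0,0,0]],[0,[-91,378,0],[0,0,0]],[0,[-98,408,0],[0,0,0]],[0,[-104,434,0],[0,0,0]],[0,[-109,454,0],[0,0,0]],[0,[-113,469,0],[0,0,0]],[0,[-115,477,0],[0,0,0]],[0,[-115,477,0],[0,0,0]]]'

```text
time: 14.95
tcp_pos: [0.5415, 0.2164, 0.2191]
orientation: [-0.04, 0.999, -0.0, -0.0]
ft_force: [0.6, -0.3, -3.1]
opening: 0.0393
grasp_force: 32.9
```

```bash
python3 - <<'E'
from h import *
st(); plan(.541,.216,.099,.082)
E
```

```text
t 14.95 tcp [0.5415 0.2164 0.2191] F [ 0.61 -0.28 -3.13] M_tool [ 0.004 -0.056  0.006] tau [ 5.500e-01 -3.691e+01  1.970e+01  4.480e+00 -3.000e-02 -4.000e-02] open 0.0393 grip 32.9
t 14.95 tcp [0.5415 0.2164 0.2191] shift [  0.5  -0.3 120.1] turn [-0.  -0.  -0.1]
```

Call:
drive_tool --increments '[[0,[0,0,5],[0,0,0]],[0,[0,0,17],[0,0,0]],[0,[0,0,33],[0,0,0]],[0,[0,0,52],[0,0,0]],[0,[0,0,72],[0,0,0]],[0,[0,0,90],[0,0,0]],[0,[0,0,105],[0,0,0]],[0,[0,0,115],[0,0,0]],[0,[0,0,120],[0,0,0]],[0,[0,0,120],[0,0,0]],[0,[0,0,120],[0,0,0]]]'

```text
time: 16.05
tcp_pos: [0.542, 0.2158, 0.0999]
orientation: [-0.04, 0.999, 0.0, 0.001]
ft_force: [-0.4, -0.4, -2.7]
opening: 0.0398
grasp_force: 32.9
```

```bash
python3 - <<'E'
from h import *
st(); avg(6)
c=get_calibration("scene");d=get_calibration("side");a=snapshot("scene").copy();b=snapshot("side").copy()
o=readout.observe();p=o["tcp_pos"]
K=place([p[0],p[1],.08],[[sx*.065,sy*.02,p[2]+.0163+sz*.027] for sx in(-1,1) for sy in(-1,1) for sz in(-1,1)])
for cc,im in((c,a),(d,b)):
    for u in proj(cc,K): cv2.circle(im,tuple(np.round(u*16).astype(int).tolist()),8,(0,255,0),-1,shift=4)
A=cv2.resize(a[185:310,125:285,::-1],(800,625))[:590]; B=cv2.resize(b[140:250,220:360,::-1],None,fx=4,fy=4)
cv2.imwrite("pics/f1.png",cv2.resize(np.hstack([A[:,:],np.zeros((590,10,3),np.uint8),cv2.copyMakeBorder(B,0,150,0,0,cv2.BORDER_CONSTANT)]),(800,345)))
E
```

```text
t 16.05 tcp [0.542  0.2158 0.0999] F [-0.42 -0.38 -2.66] M_tool [-0.012 -0.069  0.001] tau [ -0.06 -39.59  16.02   3.7   -0.09   0.  ] open 0.0398 grip 32.9
avg t 16.35 M_tool [-0.0165 -0.0843 -0.0134] sd [0.008 0.014 0.024] F [ 0.06 -0.18 -2.9 ] tau [-2.8000e-02 -3.9981e+01  1.6288e+01  3.7580e+00 -7.4000e-02  0.0000e+00] tcp [0.5417 0.2159 0.0998]
```

View pics/f1.png

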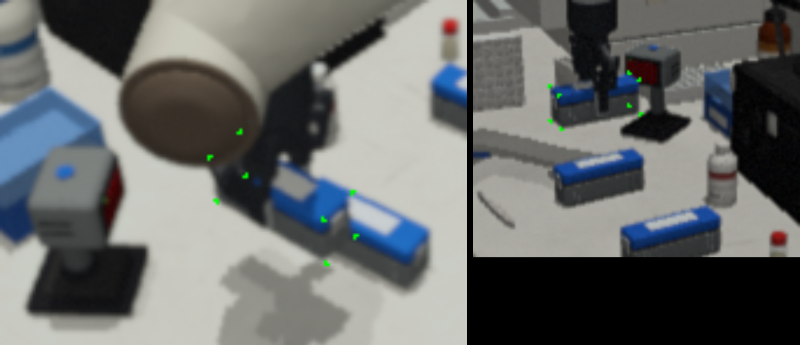

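Both views show the case held level in front of the window. In the side half it lies at about (595,100), close to the predicted corners. I'll enlarge that to check the tilt.

```bash
python3 - <<'E'
from h import *
d=get_calibration("side");b=snapshot("side");p=readout.observe()["tcp_pos"]
B=cv2.resize(b[155:205,245:315,::-1],None,fx=11,fy=11,interpolation=cv2.INTER_CUBIC)
K=place([p[0],p[1],.08],[[sx*.065,sy*.02,p[2]+.0163+sz*.027] for sy in(-1,1) for sx in(-1,1) for sz in(-1,1)])
U=(proj(d,K)-[245,155]+.5)*11-.5; print(U.round(0).tolist())
for u in U: cv2.circle(B,tuple(np.round(u).astype(int).tolist()),3,(0,255,0),-1)
cv2.imwrite("pics/f2.png",B)
E
```

```text
[[138.0, 443.0], [130.0, 280.0], [513.0, 371.0], [510.0, 212.0], [90.0, 401.0], [82.0, 241.0], [459.0, 332.0], [456.0, 176.0]]
```

View pics/f2.png

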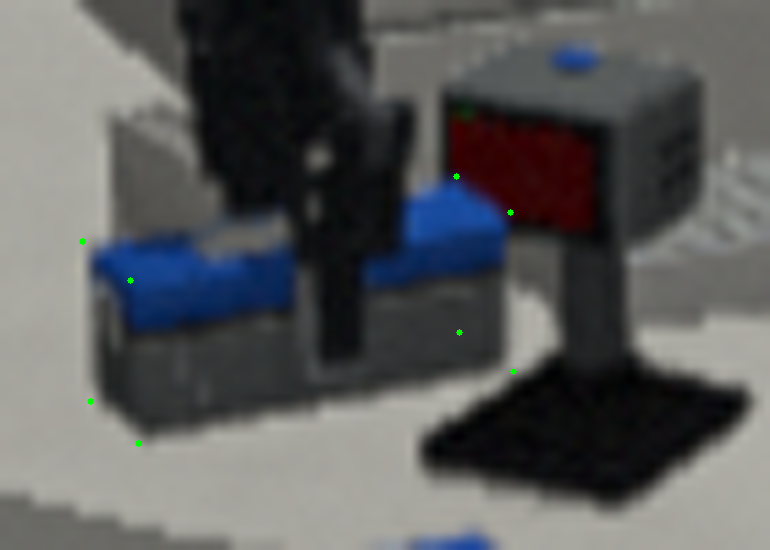

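The enlarged side view shows the held case level to about 1°. Its bottom edge runs from (150,433) to (505,367), against the predicted slope, and its centre is at z≈0.116. It is steady, so I'll hand in.

```bash
python3 -c "
from workcell import ticket
print(ticket.job_done())"
```

```text
the job is handed in; nothing more can be done
None
```

The job is handed in, with no verdict returned: the first case I lifted and rocked, the one nearest the timer, rattled (its rest moment shifted by 0.15–0.2 N m end to end), so the other two were never touched. It was held at about 33 N, level to about 1°, with its middle at about (0.542, 0.216, 0.116), within about 1 mm of my camera estimate of the scan point.

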